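# Stack the shaft and bolt the spring gate over it

### The arm

A 6-joint arm with a two-finger parallel gripper is mounted at the origin on the work surface. World frame = base frame: x ahead of the robot, y to its left, z up, the work surface at z = 0. Lengths are in m, angles in rad, forces in N, time in s.
With the tool pointing down it reaches from about 0.3 to 0.875 m from the base axis. Payload 6.4 kg.
Tool frame: the origin (TCP) lies on the centre line of the jaws, within the pads' length; the fingertips stand 25 mm ahead of it and the grasp point (between the pads) lies 6 mm ahead of it (ctrl.tip_reach is the distance from the TCP to the fingertips, in m); z points along the fingers, y is the line along which they close (so a half turn about z gives the same grasp; the last joint's range is limited). The gripper opens to 85 mm and grips with 20 to 120 N. Pads are 22 mm wide; open, the fingers measure 114 mm over their backs; the gripper's body (76 mm by 85 mm) begins 54 mm behind the grasp point. The pads swing forward as they close: fully open they stand 13 mm farther back than shut.
Start: joints at [-1.363, 0.181, 1.607, -0, 1.354, -0.206], TCP at [0.231, -0.526, 0.256] pointing down, gripper open.
Joint ranges: [-2.99, 2.99], [-0.89, 2.07], [0.3, 2.58], [-1.14, 4.28], [0, 2.63], [-3.12, 3.12]. Speed limits (rad/s): [2.57, 2.57, 3.01, 3.14, 3.14, 3.14].

### API

Orientations are given as a unit quaternion [w, x, y, z].
In Python, from bench import ctrl gives the robot as it stands.
- The arm moves only by the tool servo_tool, never from a script. Its argument "motion" is a list that holds one entry, the list of rows, each a list of 5 numbers: the shift along the tool's x, y, z in cm, then the turn about the tool's z in degrees, then the closure, from -1 (fully open) to 1 (shut). In form: [[[dx, dy, dz, twist, claw], ...]]. A call has 1 to 5 rows; each row is the pose to reach, as a shift and turn from the pose commanded when the call began, along the tool's axes at that moment; what a row does not reach only later rows make up. A row lasts 1/10 s, in which the tool goes at most 50 mm and 8.59 degrees, less where a joint would pass 70% of its speed; a pose out of reach is approached as far as the arm can. A call with a gripper value outside its range is refused whole. The fingers move at their own pace and stop on an object; the grip force is fixed at half the most. Time passes only in rows, so rows that repeat a pose let the fingers close. It gives the time, the measured TCP pose, the force, the opening and the grip force at its end, in the units of the state.
- ctrl.get_obs(): the state, without advancing time (a new reading comes with each control period).
- ctrl.camera(name): name is "side" or "top"; returns a dict with "pixels" (400x640x3 uint8, red, green, blue), "depth" (400x640 float32, m along the optical axis (not along the pixel's ray), 0 where there is no reading), "fx", "fy", "cx", "cy" (pixels), "k1" (the pictures are not rectified: a ray, as slopes to the right and down, at radius r is drawn at 1 + k1 r^2 times it, then the intrinsics apply), "R" (3x3) and "t" (3): a world point X has camera coordinates R X + t. Camera axes: x right, y down, z forward; pixel columns grow to the right and rows downward; lengths in m; the calibration is good to about 2 mm. A picture is of the moment at which its call begins.
- ctrl.hand_in(): hands the job in; it is judged then, once.
The state is a dict: "time_s": time; "q": joint angles; "dq": joint speeds; "joint_efforts": joint torques, N m; "eef_pos": TCP position; "eef_rot": TCP orientation; "wrist_force": force on the tool from outside, world axes, zero at the start; "torque": the same for the moment, N m; "opening": opening from 0.0 (shut) to 1.0 (fully open); "grasp_force": force on a finger pad.
Only numpy, scipy, OpenCV 4.12 (cv2) and the standard library are available. Lean on these libraries where they do the work, as an engineer would, in place of code of your own. Each camera call takes 0.05 s, during which the arm holds its last target. There are 200 camera calls.

### The job

On the blue build stand, put the aluminium spacer and then the brass washer onto the stub shaft, on top of the bearing that is already there. Then push the spring gate shut over the shaft against its spring and, holding it there, slide the red-tabbed bolt fully out into the yellow keeper, so that the gate stays shut by itself when you let go. Leave the other things on the bench where they are.

Things in the scene. Friction and masses are not known exactly. Their poses are not given: they have to be found in the camera images.
- spacer: plain aluminium tube standing on end on the bench: 28 mm outside, 17.5 mm bore, 18 mm tall; 50 g. Origin: centre of its underside; z along its axis, up.
- washer: flat thick brass-coloured washer lying on the bench: 38 mm outside, 17.5 mm bore, 5 mm thick; 35 g. Origin: centre of its underside; z along its axis, up.
- stand: blue steel build stand bolted to the bench: plate 120 (x) x 250 (y) mm, 15 mm thick. Origin: under its middle, at bench level, on the shaft's axis; +y towards the gate's hinge, -y towards the yellow keeper, z up. The gate opens to the -x side.
- seat (a point): point on the stub shaft's axis at the top face of the bearing on it (40 mm across, does not come off), 32 mm above the bench; axes as the stand's. The dark steel shaft is 14 mm thick up to 24 mm above this point, then tapers over 10 mm to a nose 6 mm across. With spacer and washer on, the stack ends 23 mm above this point.
- pivot (a point): point on the upright hinge axis of the spring gate, level with the middle of the gate's bar, 74 mm above the bench; 80 mm from the shaft's axis. Axes as the stand's. The hinge hub is 28 mm across, its top 84 mm above the bench; a brass coil spring is wound around the post below it.
- gate (a joint): angle of the gate about its hinge (rad): 0 open, where the spring rests it; grows counter-clockwise from above as it shuts. At 1.134 the bar lies over the shaft along the stand's -y, bolt in line with the keeper; stop at 1.150. The bolt goes in from about 1.12 up to the stop. The spring (0.35 N m open, 0.75 shut: 6 N at push_face) swings it back if let go unbolted.
- push_face (a point): point on the trailing side face of the gate's bar, the side to push on to shut it: 118 mm from the hinge axis, mid height. The bar is aluminium, 16 mm wide, 70 to 78 mm above the bench, its end 165 mm from the hinge axis. Axes turn with the gate: -y along the bar to its free end, -x out of this face (it shuts towards +x), z up.
- bolt (a joint): travel of the slide bolt that lies along the top of the gate's bar (m): 0 drawn back, 0.020 fully thrown, out past the end of the bar into the keeper. It stays where it is left; about 2 N moves it. It can start up to 0.003 out.
- tab (a point): middle of the bolt's red tab, which hangs out over the bar's trailing side (that of push_face). 10 mm thick along the bar, sticks out 19 mm from the bar's side, 68 to 90 mm above the bench; 142 mm from the hinge axis when drawn back; push it outwards (-y of its axes, as push_face's). Fingers pressed on push_face can slide outwards along the bar against it.
- keeper (a point): middle of the slot of the yellow keeper, 82 mm above the bench, 178 mm from the hinge axis: two upright cheeks, 16 mm long along the bar, 19 mm apart, tops 90 mm above the bench, between which the bolt's 8 mm wide end goes. The cheek on the opening side keeps the bolt, and so the gate, from springing back.
- piston_a: aluminium motorcycle piston standing on its skirt, 48 mm across, 54 high. Bystander; origin at the centre of its underside.
- piston_b: like piston_a, on the right side of the bench. Bystander; origin at the centre of its underside.
- socket: steel wrench socket standing on end, 26 mm across, 34 high. Bystander; origin at the centre of its underside.
- spare_bearing: larger spare bearing lying flat, 52 mm across, 15 high, black seal; its bore is closed: not part of the job. Bystander; origin at the centre of its underside.
Not all that is in view belongs to the job. Of the things shaped like the washer, the brass one is meant.

How it is judged:
On the way, in this order (a step that is already met when the one before it is completed fails the run):
1. the spacer is on the shaft, down on the bearing, and let go (horizontal distance between spacer and seat below 0.004 m and z of spacer in the frame of seat between -0.003 and 0.003 m and angle between spacer's own z axis and vertical below 0.12 rad and contact force between spacer and the fingers below 0.1 N), for 0.2 s.
2. the washer is on the shaft, down on the spacer, and let go (all of step 1 and horizontal distance between washer and seat below 0.004 m and z of washer in the frame of seat between 0.015 and 0.021 m and angle between washer's own z axis and vertical below 0.12 rad and contact force between washer and the fingers below 0.1 N), for 0.2 s.
3. the gate is wound shut against its spring and held over the stack (horizontal distance between each of spacer, washer and seat below 0.004 m and z of spacer in the frame of seat between -0.003 and 0.003 m and angle between each of spacer, washer's own z axis and vertical below 0.12 rad and z of washer in the frame of seat between 0.015 and 0.021 m and value of joint gate above 1.095 rad), for 0.2 s.
At the end, for the whole second after the job is handed in: Spacer on the shaft on the bearing, washer on the spacer: within 4 mm of the axis, 3 mm of seated height, level within 7 degrees, at rest. Gate shut (above 1.085 rad) and still, kept there only by its bolt, thrown more than 13 of 20 mm (horizontal distance between each of spacer, washer and seat below 0.004 m and z of spacer in the frame of seat between -0.003 and 0.003 m and angle between each of spacer, washer's own z axis and vertical below 0.12 rad and z of washer in the frame of seat between 0.015 and 0.021 m and value of joint gate above 1.085 rad and value of joint bolt above 0.013 m and velocity of joint gate between -0.05 and 0.05 rad/s and linear speed of each of spacer, washer below 0.02 m/s); the robot touches nothing.
It fails at once if a bystander (piston, socket or spare bearing) is shifted by more than 30 mm (distance of any of piston_a, piston_b, socket, spare_bearing from where it was at the start of the episode above 0.03 m).
It also fails if it takes over 72 s, if anything falls off the work surface, if the arm or the gripper's body presses on something with over 40 N, if the wrist force passes 120 N, or if a joint passes its speed limit or range.

## Working session

There is one attempt and no reset: what is moved stays moved. The work goes in short steps, Python scripts to look and compute and a tool call to move; the robot and the scene stay as the last step left them, time stands still between calls to the robot, and variables do not carry over. Pictures are saved under pics/ and viewed, at most 10 in all, crops included, and the job is handed in when it is done.

Besides the shell and the picture viewer there is one more tool, called by a JSON object that holds its "name" and its "arguments". servo_tool: Moves the arm, as the interface text tells. Its arguments: {"type":"object","properties":{"motion":{"type":"array"}},"required":["motion"]}

```bash
mkdir -p pics; ls
cat > h.py <<'E'
import numpy as np, cv2
from bench import ctrl
def grab(n):
    c=ctrl.camera(n); return c
def cast(c,uv,z):
    """pixels -> world points on the plane at height z"""
    uv=np.atleast_2d(np.float64(uv))
    d=np.stack([(uv[:,0]-c['cx'])/c['fx'],(uv[:,1]-c['cy'])/c['fy']],1)
    s=d.copy()
    for _ in range(20): s=d/(1+c['k1']*(s**2).sum(1,keepdims=True))
    R,t=np.array(c['R']),np.array(c['t'])
    o=-R.T@t; r=np.c_[s,np.ones(len(s))]@R
    return o+r*((z-o[2])/r[:,2])[:,None]
def proj(c,X):
    p=np.atleast_2d(X)@np.array(c['R']).T+np.array(c['t']); s=p[:,:2]/p[:,2:]
    s=s*(1+c['k1']*(s**2).sum(1,keepdims=True))
    return s*[c['fx'],c['fy']]+[c['cx'],c['cy']]
def save(c,n): cv2.imwrite('pics/'+n,cv2.cvtColor(c['pixels'],cv2.COLOR_RGB2BGR))
E
python3 - <<'E'
from h import *
import pickle
for n in('top','side'):
    c=grab(n); save(c,n+'0.png'); pickle.dump(c,open(n+'0.pkl','wb'))
    print(n,{k:c[k] for k in('fx','fy','cx','cy','k1')}, -np.array(c['R']).T@c['t'], np.array(c['R'])[2])
o=ctrl.get_obs(); print(o['time_s'],o['eef_pos'],o['eef_rot'],o['opening'],ctrl.tip_reach)
E
```

```text
pics
top {'fx': 446.8026886655893, 'fy': 446.8026886655893, 'cx': 317.8352815973349, 'cy': 198.16526431322947, 'k1': 0.02767800279414814} [0.45515983 0.02796627 1.1991165 ] [ 0.04119866 -0.00921854 -0.99910845]
side {'fx': 368.20673528610047, 'fy': 368.20673528610047, 'cx': 320.1684167468586, 'cy': 197.38668241284336, 'k1': -0.04897251846806105} [0.4209751  0.75042011 0.87788907] [ 0.07028381 -0.67071435 -0.73837826]
0.1 [ 0.23113001 -0.52598865  0.25546452] [-8.02992151e-04  9.78670765e-01  2.05433419e-01 -6.55759367e-06] 0.9998509769661273 0.025
```

View pics/top0.png

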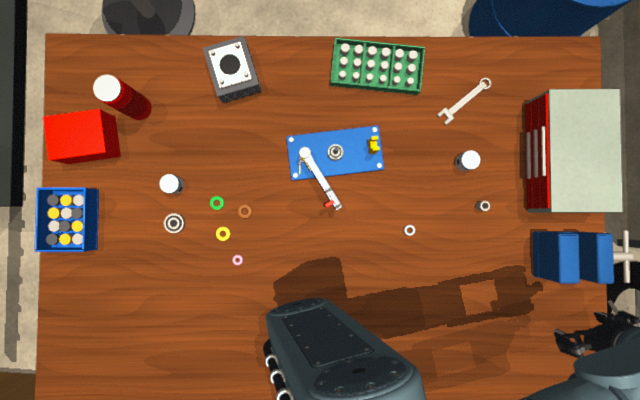

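View pics/side0.png

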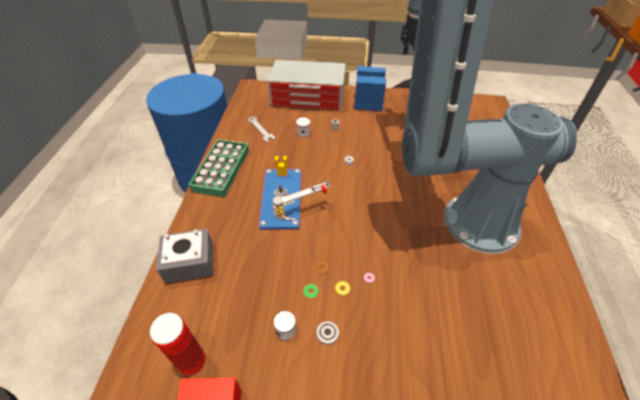

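The top view shows the stand at (335,152), hinge at (305,153), keeper at (375,145) and red tab at (329,204). Four rings lie at (217,202), (245,211), (223,233) and (237,260). The likely spacer is at (409,230), the socket at (485,206). I'll zoom in on the rings, the tube and the stand.

Run:
```python
from h import *
import pickle
t=pickle.load(open('top0.pkl','rb'));s=pickle.load(open('side0.pkl','rb'))
z=lambda c,x,y,w,h,k:cv2.resize(c['pixels'][y:y+h,x:x+w],(w*k,h*k),interpolation=cv2.INTER_CUBIC)
A=z(t,200,190,65,80,5);B=z(t,280,120,110,100,4);C=z(s,295,250,90,50,4)
D=z(t,395,215,30,30,6);E=z(t,470,190,30,30,6)
im=np.zeros((600,800,3),np.uint8)
for p,(x,y) in((A,(0,0)),(B,(330,0)),(C,(0,400)),(D,(400,400)),(E,(600,400))): im[y:y+p.shape[0],x:x+p.shape[1]]=p
save({'pixels':im},'zoom.png')
for u,v in((217,202),(245,211),(223,233),(237,260)):
  p=t['pixels'][v-8:v+9,u-8:u+9].reshape(-1,3); h=cv2.cvtColor(p[None],cv2.COLOR_RGB2HSV)[0]
  print(u,v,cast(t,(u,v),.005)[0])
for u,v in((409,230),(485,206),(335,152)): print(u,v,cast(t,(u,v),.018)[0])
```

```text
217 202 [0.4934731  0.28562864 0.005     ]
245 211 [0.4696511  0.21104006 0.005     ]
223 233 [0.41109468 0.26876975 0.005     ]
237 260 [0.33974356 0.23093328 0.005     ]
409 230 [ 0.42038466 -0.22377662  0.018     ]
485 206 [ 0.48428967 -0.42480718  0.018     ]
335 152 [ 0.62675748 -0.0282713   0.018     ]
```

View pics/zoom.png

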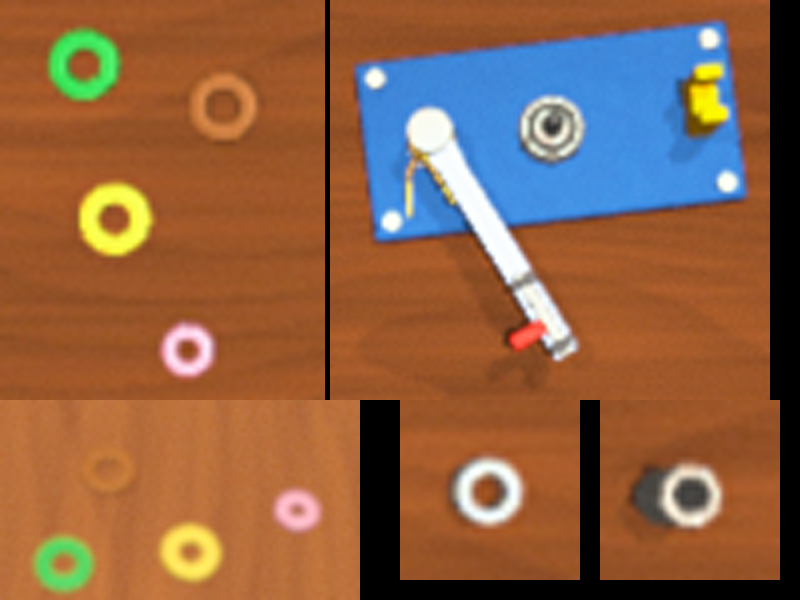

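The crops show the yellow ring at (223,233) with about 14.5 px outside and 7 px bore, i.e. 38/18 mm. The brown ring is thinner with a larger bore. The white ring at (409,230) is the spacer. The stand is turned about 5°. Next I measure precisely.

```bash
cat >> h.py <<'E'
def hull(m,u,v,r):
    """fit an ellipse to the outer outline of the largest blob of the mask near u,v"""
    x0,y0=int(u-r),int(v-r); k=8
    w=cv2.resize(np.float32(m[y0:y0+2*r,x0:x0+2*r]),None,fx=k,fy=k,interpolation=cv2.INTER_CUBIC)
    cs,h=cv2.findContours(np.uint8(w>.5),cv2.RETR_CCOMP,cv2.CHAIN_APPROX_NONE)
    cs=sorted(cs,key=cv2.contourArea)[::-1]
    f=lambda c:(np.array(cv2.fitEllipse(c)[0])+.5)/k-.5+[x0,y0]
    return [(f(c),np.array(cv2.fitEllipse(c)[1])/k,c.reshape(-1,2)/k+[x0,y0]) for c in cs[:2] if len(c)>20]
E
python3 - <<'E'
from h import *
import pickle
t=pickle.load(open('top0.pkl','rb'));s=pickle.load(open('side0.pkl','rb'))
H={n:cv2.cvtColor(c['pixels'],cv2.COLOR_RGB2HSV).astype(int) for n,c in(('t',t),('s',s))}
def show(l,c,m,u,v,r,z):
    for e in hull(m,u,v,r): print(l,'px',e[0].round(2),e[1].round(1),'world',cast(c,e[0],z)[0].round(4),'dia',np.ptp(cast(c,e[2],z),axis=0)[:2].round(4))
ht,hs=H['t'],H['s']
y=lambda h:(abs(h[...,0]-28)<7)&(h[...,1]>110)&(h[...,2]>140)
show('wash t',t,y(ht),223,233,14,.005); show('wash s',s,y(hs),342,288,14,.005)
br=(ht[...,0]<18)&(ht[...,1]<150)&(ht[...,2]>150)
w=lambda h:(h[...,1]<90)&(h[...,2]>130)
show('spac t',t,w(ht),409,230,12,.018); show('spac s',s,w(hs),349,159,10,.018)
show('bearing t',t,w(ht),335.5,152,10,.032)
for p in ht[230,403:416],ht[152,328:345]: print(p.tolist())
b=(abs(ht[...,0]-108)<10)&(ht[...,1]>120)
b=np.uint8(b); b=cv2.morphologyEx(b,cv2.MORPH_OPEN,np.ones((3,3)))
n,l,st,_=cv2.connectedComponentsWithStats(b); i=l[140,310]; print(st[i])
c=max(cv2.findContours(np.uint8(l==i),0,cv2.CHAIN_APPROX_NONE)[0],key=cv2.contourArea)
W=cast(t,cv2.convexHull(c)[:,0],.015)[:,:2]; q=cv2.minAreaRect(np.float32(W)); print('stand',q)
D=t['depth']; 
def wp(u,v): return cast(t,(u,v),1.1991-D[v,u])
for n,u,v in(('spacer',404,230),('sp',414,230),('hub',305,153),('tab',329,204),('barend',338,206),('keep',377,141),('keep2',377,149),('y',218,233),('socket',485,211),('pistb',470,160)): 
    # z from depth along axis
    d=D[v,u]; a=cast(t,(u,v),0)[0]; o=-np.array(t['R']).T@t['t']; r=a-o; r/=np.array(t['R'])[2]@r; print(n,(o+d*r).round(4))
E
```

```text
wash t px [222.63 233.25] [14.1 14.4] world [0.4104 0.2697 0.005 ] dia [0.0368 0.0369]
wash t px [222.66 233.34] [6.1 6.2] world [0.4102 0.2697 0.005 ] dia [0.0166 0.0166]
wash s px [342.39 287.96] [13.3 14.4] world [0.4117 0.2718 0.005 ] dia [0.0373 0.0389]
wash s px [342.41 287.82] [5.1 6.1] world [0.4117 0.2714 0.005 ] dia [0.0165 0.0158]
spac t px [409.12 229.73] [11.1 11.3] world [ 0.4211 -0.2241  0.018 ] dia [0.0287 0.0288]
spac t px [409.25 229.91] [5.2 6. ] world [ 0.4206 -0.2245  0.018 ] dia [0.0135 0.0162]
spac s px [348.65 159.74] [8.9 9.4] world [ 0.4229 -0.2185  0.018 ] dia [0.0319 0.0478]
bearing t px [335.02 151.46] [16.1 16.5] world [ 0.6262 -0.0276  0.032 ] dia [0.0445 0.0443]
bearing t px [335.72 149.83] [5.4 8.2] world [ 0.6304 -0.0295  0.032 ] dia [0.0215 0.0194]
[[10, 102, 122], [33, 18, 173], [60, 8, 248], [30, 17, 222], [10, 130, 159], [12, 202, 159], [11, 192, 162], [12, 197, 145], [10, 140, 113], [5, 13, 121], [105, 19, 243], [126, 5, 242], [10, 96, 192]]
[[39, 14, 241], [42, 23, 199], [30, 25, 124], [31, 23, 231], [27, 30, 222], [20, 35, 132], [23, 18, 56], [15, 10, 50], [20, 12, 64], [19, 32, 126], [24, 29, 238], [23, 30, 221], [28, 27, 144], [35, 25, 191], [29, 25, 208], [109, 61, 189], [107, 168, 214]]
[ 287  127   96   49 2926]
stand ((0.6259185671806335, -0.02765476703643799), (0.11847367882728577, 0.24733270704746246), 6.946457862854004)
spacer [ 0.4203 -0.2109  0.0167]
sp [ 0.4204 -0.2371  0.0176]
hub [0.6149 0.0502 0.0807]
tab [ 0.4865 -0.0101  0.0892]
barend [ 0.4816 -0.0325  0.0884]
keep [ 0.6578 -0.1411  0.0103]
keep2 [ 0.6245 -0.1301  0.0877]
y [0.4111 0.2819 0.0054]
socket [ 0.4713 -0.4318 -0.0008]
pistb [ 0.6018 -0.3744  0.053 ]
```

Positions agree: the spacer is at (0.421,-0.224), washer at (0.4105,0.270), and shaft at (0.626,-0.0276). The stand's yaw is 6.95° and the hub fits 80 mm from the shaft. Moving to the spacer.

{"name": "servo_tool", "arguments": {"motion": [[[4,-2.7,1.8,8,0],[8,-5.4,3.6,16,0],[12,-8.1,5.4,23.7,0],[16,-10.8,7.2,23.7,0],[20,-13.5,9,23.7,0]]]}}

```text
time_s: 0.6
eef_pos: [0.3568, -0.3266, 0.1681]
eef_rot: [-0.0, 1.0, -0.0, 0.0]
wrist_force: [0.5, 0.5, 0.1]
opening: 0.502
grasp_force: 0.0
```

```bash
cat > st.py <<'E'
from h import *
import sys
from scipy.spatial.transform import Rotation as Ro
def st(target=None):
    o=ctrl.get_obs(); w=o['eef_rot']; R=Ro.from_quat([w[1],w[2],w[3],w[0]]).as_matrix(); p=np.array(o['eef_pos'])
    print('t',round(o['time_s'],2),'p',(p*1000).round(1),'xyaw',np.degrees(np.arctan2(R[1,0],R[0,0])).round(2),'F',np.round(o['wrist_force'],1),'open',round(o['opening'],3),'g',round(o['grasp_force'],1),'q6',round(o['q'][5],2))
    if target is not None: print('tool cm to target',(R.T@(np.array(target)-p)*100).round(2))
if __name__=='__main__': st([float(a) for a in sys.argv[1:4]] if len(sys.argv)>3 else None)
E
python3 st.py .421 -.2242 .12
```

```text
t 0.6 p [ 356.8 -326.6  168.1] xyaw -0.03 F [0.5 0.5 0.1] open 0.502 g 0.0 q6 0.58
tool cm to target [  6.42 -10.24   4.81]
```

{"name": "servo_tool", "arguments": {"motion": [[[3,-4.5,2,0,0],[6,-9,4,0,0],[6.1,-9.8,8,0,0],[6.1,-9.8,12,0,0],[6.1,-9.8,12,0,0]]]}}

```text
time_s: 1.1
eef_pos: [0.4137, -0.2261, 0.0437]
eef_rot: [-0.004, 1.0, 0.001, -0.004]
wrist_force: [-0.9, 0.9, -0.9]
opening: 0.499
grasp_force: 0.0
```

```bash
python3 st.py .421 -.2242 .030
python3 - <<'E'
from h import *
c=grab('side'); u,v=proj(c,[.421,-.2242,.03])[0].astype(int); print(u,v)
save({'pixels':cv2.resize(c['pixels'][v-35:v+35,u-45:u+45],None,fx=6,fy=6,interpolation=cv2.INTER_CUBIC)},'sp1.png')
E
```

```text
t 1.1 p [ 413.7 -226.1   43.7] xyaw 0.11 F [-0.9  0.9 -0.9] open 0.499 g 0.0 q6 0.82
tool cm to target [ 0.74 -0.17  1.37]
349 156
```

View pics/sp1.png

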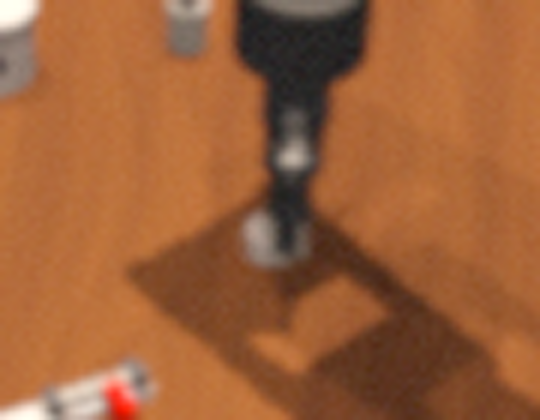

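The side view shows the near finger at crop (288,230) and the spacer at (276,238), so the tool is about 7 mm short in x. The state agrees with that. Letting it settle.

{"name": "servo_tool", "arguments": {"motion": [[[0,0,0,0,0],[0,0,0,0,0]]]}}

```text
time_s: 1.35
eef_pos: [0.4186, -0.2324, 0.0513]
eef_rot: [0.002, 1.0, -0.0, 0.002]
wrist_force: [0.2, -0.4, -0.4]
opening: 0.501
grasp_force: 0.0
```

```bash
python3 st.py .421 -.2242 .030
```

```text
t 1.35 p [ 418.6 -232.4   51.3] xyaw -0.05 F [ 0.2 -0.4 -0.4] open 0.501 g 0.0 q6 0.82
tool cm to target [ 0.24 -0.82  2.13]
```

{"name": "servo_tool", "arguments": {"motion": [[[0.24,-0.82,0.5,0,0],[0.24,-0.82,1.2,0,0],[0.24,-0.82,1.9,0,0],[0.24,-0.82,1.9,0,0],[0.24,-0.82,1.9,0,0]]]}}

```text
time_s: 1.85
eef_pos: [0.4194, -0.2221, 0.0296]
eef_rot: [-0.0, 1.0, 0.0, -0.0]
wrist_force: [0.4, -0.2, -0.5]
opening: 0.5
grasp_force: 0.0
```

```bash
python3 st.py .421 -.2242 .030
```

```text
t 1.85 p [ 419.4 -222.1   29.6] xyaw 0.01 F [ 0.4 -0.2 -0.5] open 0.5 g 0.0 q6 0.83
tool cm to target [ 0.16  0.21 -0.04]
```

{"name": "servo_tool", "arguments": {"motion": [[[0.1,0.2,0.1,0,0],[0.1,0.2,0.1,0,1],[0.1,0.2,0.1,0,1],[0.1,0.2,0.1,0,1],[0.1,0.2,0.1,0,1]]]}}

```text
time_s: 2.35
eef_pos: [0.421, -0.2247, 0.0294]
eef_rot: [0.0, 1.0, 0.0, 0.0]
wrist_force: [-0.7, -0.7, 4.7]
opening: 0.297
grasp_force: 59.0
```

```bash
python3 st.py .421 -.2242 .030
```

```text
t 2.35 p [ 421.  -224.7   29.4] xyaw 0.01 F [-0.7 -0.7  4.7] open 0.297 g 59.0 q6 0.83
tool cm to target [-0.   -0.05 -0.06]
```

{"name": "servo_tool", "arguments": {"motion": [[[0,0,-3,0,1],[0,0,-6,0,1],[0.5,-0.5,-9,0,1],[3,-3,-9,0,1],[6,-6,-9,0,1]]]}}

```text
time_s: 2.85
eef_pos: [0.4815, -0.1647, 0.1202]
eef_rot: [0.001, 1.0, -0.001, 0.001]
wrist_force: [0.3, -0.6, -0.6]
opening: 0.295
grasp_force: 59.2
```

{"name": "servo_tool", "arguments": {"motion": [[[3.5,-3.4,0,0,1],[7,-6.7,0,0,1],[10.5,-10,0,0,1],[14.5,-13.7,0,0,1],[14.5,-13.7,0,0,1]]]}}

```text
time_s: 3.35
eef_pos: [0.6285, -0.023, 0.1186]
eef_rot: [-0.001, 1.0, 0.002, 0.001]
wrist_force: [-0.2, -0.5, 0.6]
opening: 0.29
grasp_force: 59.2
```

{"name": "servo_tool", "arguments": {"motion": [[[0,0,0,0,1],[0,0,0,0,1],[0,0,0,0,1]]]}}

```text
time_s: 3.65
eef_pos: [0.6245, -0.0283, 0.1186]
eef_rot: [-0.0, 1.0, -0.001, -0.001]
wrist_force: [-0.7, -0.7, -0.2]
opening: 0.294
grasp_force: 59.2
```

```bash
python3 st.py .626 -.0276 .1
python3 - <<'E'
from h import *
import pickle
c=grab('side'); pickle.dump(c,open('s1.pkl','wb')); u,v=proj(c,[.626,-.0276,.06])[0].astype(int); print(u,v)
save({'pixels':cv2.resize(c['pixels'][v-40:v+40,u-50:u+50],None,fx=7,fy=7,interpolation=cv2.INTER_CUBIC)},'sh1.png')
f=lambda z:((proj(c,[.626,-.0276,z])[0]-[u-50,v-40])*7).round(0)
print('seat',f(.032),'nose',f(.066),'shoulder',f(.056))
E
```

```text
t 3.65 p [624.5 -28.3 118.6] xyaw -0.08 F [-0.7 -0.7 -0.2] open 0.294 g 59.2 q6 1.34
tool cm to target [ 0.15 -0.07  1.86]
280 185
seat [359. 329.] nose [353. 276.] shoulder [355. 292.]
```

View pics/sh1.png

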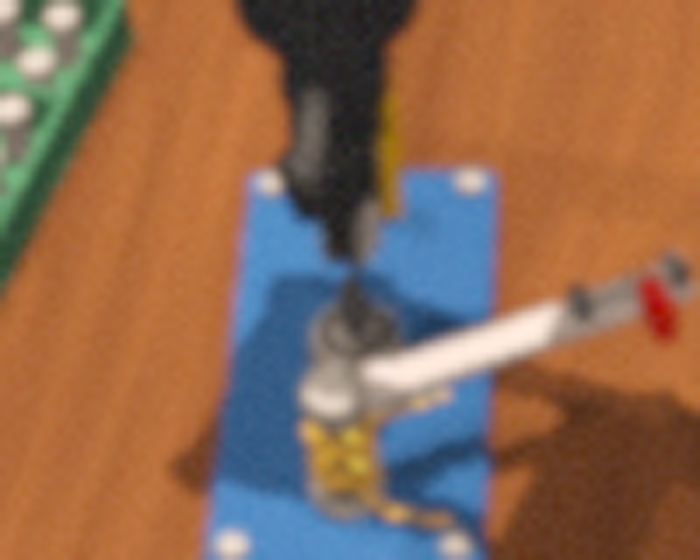

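The picture shows the shaft at crop (353,276–330), exactly where it was predicted, with the tool straight above. Descending in steps.

{"name": "servo_tool", "arguments": {"motion": [[[0.1,0,0.8,0,1],[0.1,0,1.6,0,1],[0.1,0,2.4,0,1],[0.1,0,2.4,0,1],[0.1,0,2.4,0,1]]]}}

```text
time_s: 4.2
eef_pos: [0.6263, -0.0271, 0.0943]
eef_rot: [-0.0, 1.0, 0.0, -0.001]
wrist_force: [0.0, 0.5, -1.1]
opening: 0.295
grasp_force: 59.2
```

```bash
python3 st.py .626 -.0276 .0614
```

```text
t 4.2 p [626.3 -27.1  94.3] xyaw 0.0 F [ 0.   0.5 -1.1] open 0.295 g 59.2 q6 1.34
tool cm to target [-0.03  0.05  3.29]
```

{"name": "servo_tool", "arguments": {"motion": [[[0,0,0.5,0,1],[0,0,1,0,1],[0,0,1.4,0,1],[0,0,1.8,0,1],[0,0,1.8,0,1]]]}}

```text
time_s: 4.7
eef_pos: [0.6261, -0.027, 0.0761]
eef_rot: [-0.0, 1.0, 0.0, -0.001]
wrist_force: [-0.4, 0.2, -0.2]
opening: 0.296
grasp_force: 59.2
```

```bash
python3 st.py .626 -.0276 .0614
```

```text
t 4.7 p [626.1 -27.   76.1] xyaw 0.01 F [-0.4  0.2 -0.2] open 0.296 g 59.2 q6 1.34
tool cm to target [-0.01  0.06  1.47]
```

Spacer is about 10 mm over the full shaft diameter with no lateral force. Continuing down.

{"name": "servo_tool", "arguments": {"motion": [[[0,0,0.4,0,1],[0,0,0.8,0,1],[0,0,1.2,0,1],[0,0,1.4,0,1],[0,0,1.4,0,1]]]}}

```text
time_s: 5.2
eef_pos: [0.6263, -0.0271, 0.0624]
eef_rot: [-0.0, 1.0, 0.0, -0.0]
wrist_force: [1.2, -0.1, -1.1]
opening: 0.293
grasp_force: 59.2
```

```bash
python3 st.py .626 -.0276 .0614
```

```text
t 5.2 p [626.3 -27.1  62.4] xyaw 0.01 F [ 1.2 -0.1 -1.1] open 0.293 g 59.2 q6 1.34
tool cm to target [-0.03  0.05  0.1 ]
```

{"name": "servo_tool", "arguments": {"motion": [[[0,0,0.1,0,0],[0,0,0.1,0,0],[0,0,0.1,0,0],[0,0,0,0,0],[0,0,-1,0,0]]]}}

```text
time_s: 5.7
eef_pos: [0.6256, -0.027, 0.0721]
eef_rot: [-0.0, 1.0, 0.0, -0.001]
wrist_force: [-0.8, -0.2, -0.1]
opening: 0.5
grasp_force: 0.0
```

{"name": "servo_tool", "arguments": {"motion": [[[0,0,-2,0,0],[0,0,-5,0,0],[0,0,-8,0,0],[0,0,-9,0,0],[0,0,-9,0,0]]]}}

```text
time_s: 6.2
eef_pos: [0.628, -0.0275, 0.1655]
eef_rot: [0.001, 1.0, 0.0, 0.002]
wrist_force: [0.1, -0.2, -0.9]
opening: 0.498
grasp_force: 0.0
```

```bash
python3 st.py .4107 .2702 .15
```

```text
t 6.2 p [628.  -27.5 165.5] xyaw 0.01 F [ 0.1 -0.2 -0.9] open 0.498 g 0.0 q6 1.34
tool cm to target [-21.73 -29.77   1.42]
```

{"name": "servo_tool", "arguments": {"motion": [[[-2.5,-3.5,0,0,0],[-5,-7,0,0,0],[-7.5,-10.5,0,0,0],[-10,-14,0,0,0],[-12.5,-17.5,0,0,0]]]}}

```text
time_s: 6.7
eef_pos: [0.4993, 0.1488, 0.1611]
eef_rot: [0.0, 1.0, -0.0, -0.001]
wrist_force: [0.4, 1.1, 0.0]
opening: 0.499
grasp_force: 0.0
```

{"name": "servo_tool", "arguments": {"motion": [[[-2.5,-3.5,1,0,0],[-5,-7,2,0,0],[-7.5,-10,4,0,0],[-9.2,-12.2,6,0,0],[-9.2,-12.2,6,0,0]]]}}

```text
time_s: 7.2
eef_pos: [0.4038, 0.2706, 0.0986]
eef_rot: [0.001, 1.0, 0.002, -0.004]
wrist_force: [0.4, -1.6, -0.2]
opening: 0.5
grasp_force: 0.0
```

{"name": "servo_tool", "arguments": {"motion": [[[0,0,0,0,0],[0,0,0,0,0],[0,0,0,0,0]]]}}

```text
time_s: 7.5
eef_pos: [0.4108, 0.2692, 0.1035]
eef_rot: [-0.0, 1.0, -0.001, 0.001]
wrist_force: [0.3, -0.5, -0.3]
opening: 0.502
grasp_force: 0.0
```

```bash
python3 st.py .4107 .2702 .030
python3 - <<'E'
from h import *
import pickle
t=grab('top'); h=cv2.cvtColor(t['pixels'],cv2.COLOR_RGB2HSV).astype(int)
m=(h[...,1]<70)&(h[...,2]>130)
for e in hull(m,336,151,11): print(e[0],e[1],cast(t,e[0],.05)[0].round(4))
s=grab('side'); u,v=proj(s,[.626,-.0276,.05])[0].astype(int)
U,V=proj(t,[.626,-.0276,.05])[0].astype(int)
z=lambda c,u,v:cv2.resize(c['pixels'][v-20:v+20,u-20:u+20],(400,400),interpolation=cv2.INTER_CUBIC)
save({'pixels':np.hstack([z(t,U,V),z(s,u,v)])},'chk1.png')
E
```

```text
t 7.5 p [410.8 269.2 103.5] xyaw -0.08 F [ 0.3 -0.5 -0.3] open 0.502 g 0.0 q6 1.91
tool cm to target [-0.02 -0.1   7.35]
[334.95637035 151.40889168] [15.50470734 16.35900688] [ 0.6236 -0.0266  0.05  ]
[335.07015896 150.55222797] [5.2218914  6.36196184] [ 0.6259 -0.0269  0.05  ]
```

View pics/chk1.png

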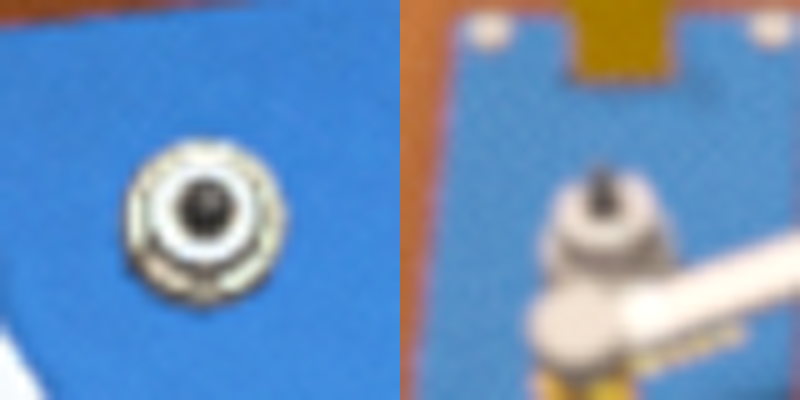

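Both crops show the spacer seated, concentric around the dark shaft at (205,210) in the left crop. Now the washer, with a slightly wider opening.

{"name": "servo_tool", "arguments": {"motion": [[[0,-0.1,2,0,-0.2],[0,-0.1,4,0,-0.2],[0,-0.1,6,0,-0.2],[0,-0.1,7.2,0,-0.2],[0,-0.1,7.2,0,-0.2]]]}}

```text
time_s: 8.1
eef_pos: [0.4088, 0.27, 0.0296]
eef_rot: [0.0, 1.0, -0.0, -0.001]
wrist_force: [-1.6, -0.6, 0.7]
opening: 0.605
grasp_force: 0.0
```

{"name": "servo_tool", "arguments": {"motion": [[[0,0,0.1,0,-0.2],[0,0,0.2,0,-0.2],[0,0,0.3,0,-0.2],[0,0,0.3,0,-0.2]]]}}

```text
time_s: 8.5
eef_pos: [0.4099, 0.2709, 0.0284]
eef_rot: [-0.0, 1.0, 0.0, 0.0]
wrist_force: [0.2, 0.9, -0.6]
opening: 0.601
grasp_force: 0.0
```

```bash
python3 st.py .4107 .2702 .027
```

```text
t 8.5 p [409.9 270.9  28.4] xyaw 0.01 F [ 0.2  0.9 -0.6] open 0.601 g 0.0 q6 1.91
tool cm to target [0.08 0.07 0.14]
```

{"name": "servo_tool", "arguments": {"motion": [[[0.05,0.07,0.15,0,-0.1],[0.05,0.07,0.15,0,0],[0.05,0.07,0.15,0,0],[0.05,0.07,0.2,0,0],[0.05,0.07,0.2,0,0]]]}}

```text
time_s: 9.0
eef_pos: [0.41, 0.2701, 0.0259]
eef_rot: [0.0, 1.0, 0.0, -0.0]
wrist_force: [0.3, -0.1, 0.3]
opening: 0.502
grasp_force: 0.0
```

```bash
python3 st.py .4107 .2702 .026
```

```text
t 9.0 p [410.  270.1  25.9] xyaw 0.01 F [ 0.3 -0.1  0.3] open 0.502 g 0.0 q6 1.91
tool cm to target [ 0.07 -0.01 -0.01]
```

{"name": "servo_tool", "arguments": {"motion": [[[0.05,0,0,0,1],[0.05,0,0,0,1],[0.05,0,0,0,1],[0.05,0,0,0,1]]]}}

```text
time_s: 9.4
eef_pos: [0.4102, 0.2701, 0.0266]
eef_rot: [0.0, 1.0, 0.0, -0.001]
wrist_force: [-3.9, -1.1, 10.7]
opening: 0.388
grasp_force: 58.6
```

```bash
python3 st.py .4107 .2702 .026
```

```text
t 9.4 p [410.2 270.1  26.6] xyaw 0.02 F [-3.9 -1.1 10.7] open 0.388 g 58.6 q6 1.91
tool cm to target [ 0.05 -0.01  0.06]
```

Opening of 0.388 is a little low for 38 mm, so I'll lift the washer and look before going on.

{"name": "servo_tool", "arguments": {"motion": [[[0,0,-2,0,1],[0,0,-5,0,1],[0,0,-8,0,1],[0,0,-10,0,1],[0,0,-10,0,1]]]}}

```text
time_s: 9.9
eef_pos: [0.4127, 0.2709, 0.129]
eef_rot: [-0.001, 1.0, 0.0, 0.003]
wrist_force: [0.7, -0.1, -0.5]
opening: 0.384
grasp_force: 59.5
```

```bash
python3 st.py
python3 - <<'E'
from h import *
s=grab('side'); p=np.array(ctrl.get_obs()['eef_pos'])
u,v=proj(s,p-[0,0,.02])[0].astype(int); print(u,v)
save({'pixels':cv2.resize(s['pixels'][v-30:v+30,u-40:u+40],None,fx=8,fy=8,interpolation=cv2.INTER_CUBIC)},'w1.png')
h=cv2.cvtColor(s['pixels'],cv2.COLOR_RGB2HSV).astype(int)
m=(abs(h[...,0]-26)<9)&(h[...,1]>110)&(h[...,2]>90)
ys,xs=np.nonzero(m[v-20:v+20,u-20:u+20]); print(len(xs),(xs.min()+u-20,xs.max()+u-20,ys.min()+v-20,ys.max()+v-20) if len(xs) else '')
f=lambda q:((proj(s,q)[0]-[u-40,v-30])*8).round()
print('tcp-25 proj',f(p-[0,0,.025]),'x+19',f(p+[.019,0,-.025]),'x-19',f(p+[-.019,0,-.025]))
E
```

```text
t 9.9 p [412.7 270.9 129. ] xyaw 0.02 F [ 0.7 -0.1 -0.5] open 0.384 g 59.5 q6 1.91
344 266
21 (np.int64(336), np.int64(338), np.int64(263), np.int64(271))
tcp-25 proj [323. 255.] x+19 [261. 250.] x-19 [385. 261.]
```

View pics/w1.png

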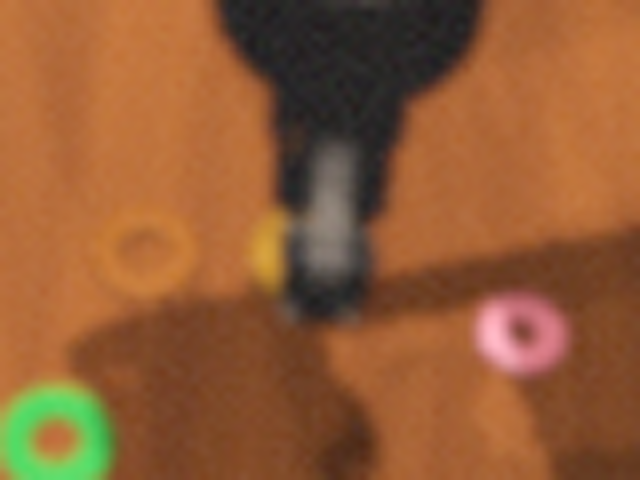

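The washer is held level, with its left rim at crop (250,250). The finger is centred near 327, which suggests the washer sits about 3 mm toward +x in the jaws. I'll quantify that.

```bash
python3 st.py
python3 - <<'E'
from h import *
from scipy.optimize import brentq
s=grab('side'); p=np.array(ctrl.get_obs()['eef_pos'])
c=p-[0,0,.0235]
h=cv2.cvtColor(s['pixels'],cv2.COLOR_RGB2HSV).astype(int)
u,v=proj(s,c)[0]; print(u,v)
for r in range(int(v)-5,int(v)+5): print(r,[tuple(x) for x in s['pixels'][r,int(u)-14:int(u)-2].tolist()][::1])
print('right');
for r in (int(v)-3,int(v)-1,int(v)+1): print(r,s['pixels'][r,int(u)+3:int(u)+14].tolist())
for d in (0,.002,.004): # outline of the washer top/bottom faces
    a=np.linspace(0,6.28,200); C=np.vstack([c+np.c_[d+.019*np.cos(a),.019*np.sin(a),0*a+k] for k in(-.0025,.0025)])
    q=proj(s,C); print(d,q.min(0).round(2),q.max(0).round(2))
E
```

```text
t 9.95 p [411.6 270.5 127.2] xyaw 0.01 F [-1.2  0.2 -0.4] open 0.386 g 59.5 q6 1.91
344.785320156996 267.7849834200029
262 [(178, 104, 55), (182, 108, 60), (185, 111, 62), (186, 113, 59), (187, 113, 61), (185, 110, 58), (186, 111, 61), (179, 112, 55), (163, 104, 51), (128, 86, 40), (96, 70, 50), (68, 55, 43)]
263 [(181, 109, 62), (183, 109, 59), (183, 110, 58), (184, 108, 57), (187, 111, 61), (187, 112, 60), (191, 118, 61), (190, 125, 53), (183, 127, 56), (160, 115, 46), (121, 89, 51), (92, 77, 60)]
264 [(180, 108, 62), (183, 110, 59), (184, 109, 56), (185, 112, 60), (185, 112, 59), (188, 113, 59), (192, 125, 59), (194, 135, 55), (191, 139, 58), (170, 124, 58), (130, 101, 69), (108, 91, 77)]
265 [(179, 107, 55), (182, 111, 56), (184, 111, 60), (186, 113, 59), (186, 113, 56), (187, 116, 53), (195, 134, 60), (200, 145, 59), (188, 139, 58), (162, 120, 63), (122, 97, 73), (103, 92, 81)]
266 [(179, 105, 55), (184, 111, 62), (185, 111, 61), (185, 111, 63), (185, 113, 56), (189, 123, 62), (200, 141, 57), (204, 152, 58), (190, 141, 58), (147, 108, 53), (102, 81, 63), (85, 81, 73)]
267 [(180,
[... 886 characters left out ...]
, 48), (166, 118, 47), (128, 88, 46), (70, 52, 37), (45, 42, 40)]
right
264 [[128, 118, 104], [99, 84, 76], [79, 64, 56], [103, 68, 55], [137, 82, 52], [160, 93, 53], [172, 103, 56], [177, 104, 56], [176, 103, 54], [177, 104, 53], [178, 106, 56]]
266 [[119, 108, 100], [92, 83, 81], [82, 70, 67], [111, 79, 59], [147, 90, 60], [165, 96, 50], [174, 104, 60], [175, 104, 55], [178, 105, 59], [176, 105, 56], [179, 108, 59]]
268 [[114, 106, 97], [87, 80, 77], [75, 69, 64], [96, 71, 59], [136, 85, 58], [161, 95, 54], [171, 97, 52], [172, 98, 46], [172, 101, 57], [166, 95, 48], [161, 93, 51]]
0 [336.94 260.57] [352.67 275.17]
0.002 [336.12 260.5 ] [351.85 275.09]
0.004 [335.3  260.43] [351.02 275.01]
```

The rim measurement puts the washer 3.4 mm toward +x in the jaws, level and at the expected height. I'll place it with the TCP at x = 0.6225 and re-check at the shaft.

{"name": "servo_tool", "arguments": {"motion": [[[2.5,3.5,-0.5,0,1],[5,7,-1,0,1],[7.5,10.5,-1,0,1],[10,14,-1,0,1],[12.5,17.5,-1,0,1]]]}}

```text
time_s: 10.5
eef_pos: [0.5353, 0.0936, 0.134]
eef_rot: [-0.0, 1.0, 0.0, -0.002]
wrist_force: [1.0, 1.2, -0.3]
opening: 0.382
grasp_force: 59.6
```

{"name": "servo_tool", "arguments": {"motion": [[[2.5,3.5,0,0,1],[5,7,0,0,1],[7,10,0,0,1],[8.6,12.2,0,0,1],[8.6,12.2,0,0,1]]]}}

```text
time_s: 11.0
eef_pos: [0.6224, -0.0301, 0.1338]
eef_rot: [0.0, 1.0, -0.002, -0.001]
wrist_force: [-0.2, -0.5, -0.5]
opening: 0.38
grasp_force: 59.6
```

{"name": "servo_tool", "arguments": {"motion": [[[0,0,0,0,1],[0,0,0,0,1],[0,0,0,0,1],[0,0,0,0,1]]]}}

```text
time_s: 11.4
eef_pos: [0.6212, -0.0258, 0.1358]
eef_rot: [-0.0, 1.0, 0.001, -0.0]
wrist_force: [0.6, 0.0, -0.5]
opening: 0.386
grasp_force: 59.6
```

```bash
python3 st.py .6225 -.0274 .105
```

```text
t 11.4 p [621.2 -25.8 135.8] xyaw 0.08 F [ 0.6  0.  -0.5] open 0.386 g 59.6 q6 1.34
tool cm to target [0.13 0.16 3.08]
```

{"name": "servo_tool", "arguments": {"motion": [[[0.1,0.1,1.5,0,1],[0.1,0.1,3,0,1],[0.1,0.1,3,0,1],[0.1,0.1,3,0,1]]]}}

```text
time_s: 11.8
eef_pos: [0.6218, -0.0277, 0.1046]
eef_rot: [-0.0, 1.0, 0.0, -0.001]
wrist_force: [-0.2, -0.2, 0.4]
opening: 0.383
grasp_force: 59.6
```

```bash
python3 st.py .6225 -.0274 .0766
python3 - <<'E'
from h import *
s=grab('side'); p=np.array(ctrl.get_obs()['eef_pos']); c=p-[0,0,.0235]
u,v=proj(s,c)[0]; v0=int(v)-7;u0=int(u)-16
h=cv2.cvtColor(s['pixels'],cv2.COLOR_RGB2HSV).astype(int)
for r in range(v0,v0+30): print(r,u0,h[r,u0:u0+32,0].tolist() if r<v0+12 else h[r,u0:u0+32,2].tolist())
for d in (0,.002,.004):
    a=np.linspace(0,6.28,200); C=np.vstack([c+np.c_[d+.019*np.cos(a),.019*np.sin(a),0*a+k] for k in(-.0025,.0025)])
    q=proj(s,C); print(d,q.min(0).round(2),q.max(0).round(2))
for z in(.05,.056,.066): print('shaft',z,proj(s,[.626,-.0276,z])[0].round(2))
save({'pixels':cv2.resize(s['pixels'][int(v)-30:int(v)+40,int(u)-40:int(u)+40],None,fx=8,fy=8,interpolation=cv2.INTER_CUBIC)},'w2.png')
E
```

```text
t 11.8 p [621.8 -27.7 104.6] xyaw 0.01 F [-0.2 -0.2  0.4] open 0.383 g 59.6 q6 1.34
tool cm to target [ 0.08 -0.03  2.8 ]
173 265 [149, 111, 107, 108, 109, 109, 111, 5, 16, 14, 12, 6, 15, 13, 173, 45, 40, 160, 24, 17, 17, 12, 131, 109, 105, 105, 105, 104, 104, 105, 106, 107]
174 265 [138, 108, 105, 104, 105, 106, 107, 115, 175, 7, 16, 9, 11, 30, 174, 143, 30, 0, 170, 18, 17, 12, 134, 110, 105, 105, 105, 105, 105, 105, 104, 105]
175 265 [127, 107, 104, 104, 104, 105, 107, 109, 0, 7, 8, 13, 0, 174, 163, 30, 105, 170, 0, 21, 7, 176, 119, 108, 105, 105, 105, 105, 105, 104, 105, 105]
176 265 [119, 107, 104, 104, 104, 105, 106, 108, 120, 13, 26, 165, 0, 170, 150, 160, 0, 160, 178, 5, 120, 110, 107, 106, 105, 105, 105, 105, 105, 104, 105, 105]
177 265 [117, 105, 104, 105, 104, 104, 105, 107, 115, 165, 0, 10, 165, 38, 162, 30, 144, 13, 13, 10, 125, 109, 105, 104, 105, 105, 104, 105, 105, 104, 104, 104]
178 265 [114, 105, 104, 104, 104, 104, 104, 106, 107, 115, 15, 24, 18, 120, 0, 0, 150, 15, 14, 14, 163, 113, 106, 105, 105, 105, 105, 105, 105, 104, 105, 104]
179 265 [111, 105, 104, 104, 104,
[... 3402 characters left out ...]

200 265 [136, 135, 135, 135, 135, 134, 134, 139, 165, 194, 196, 186, 182, 180, 176, 162, 158, 163, 176, 179, 183, 190, 197, 200, 192, 179, 169, 176, 172, 164, 174, 179]
201 265 [132, 133, 135, 135, 133, 134, 135, 140, 179, 214, 220, 212, 207, 204, 200, 188, 165, 157, 161, 166, 164, 158, 156, 158, 170, 178, 175, 188, 191, 167, 180, 182]
202 265 [136, 133, 136, 135, 136, 133, 133, 135, 164, 205, 223, 228, 225, 224, 216, 194, 163, 150, 155, 156, 149, 141, 141, 156, 183, 194, 174, 163, 167, 176, 182, 183]
0 [274.87 175.89] [287.46 185.85]
0.002 [274.23 175.84] [286.81 185.8 ]
0.004 [273.58 175.79] [286.17 185.75]
shaft 0.05 [280.81 188.03]
shaft 0.056 [280.66 186.69]
shaft 0.066 [280.41 184.44]
```

View pics/w2.png

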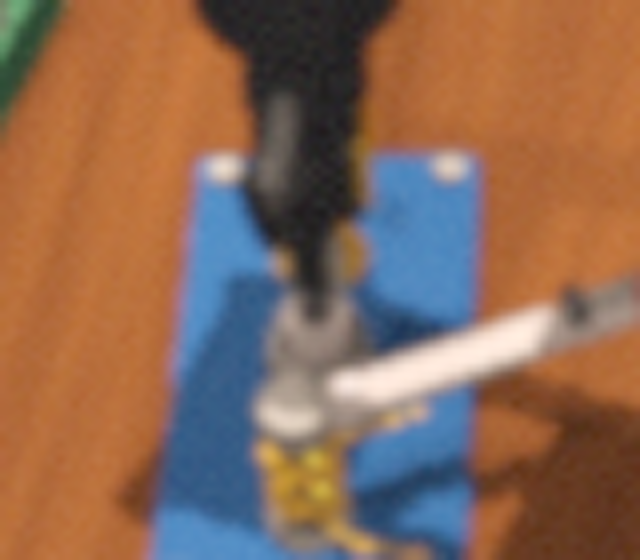

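The washer shows level at both sides of the finger, crop x about 275–370, centred within 2–3 mm of the shaft. Two-sided edges give an in-hand offset of about 2 mm, so I aim for TCP x = 0.6245 and use forces while descending.

{"name": "servo_tool", "arguments": {"motion": [[[0.25,0,0,0,1],[0.25,0,0.5,0,1],[0.25,0,1,0,1],[0.25,0,1.4,0,1],[0.25,0,1.4,0,1]]]}}

```text
time_s: 12.35
eef_pos: [0.6244, -0.0277, 0.0909]
eef_rot: [-0.0, 1.0, 0.0, -0.001]
wrist_force: [0.1, -0.1, -0.6]
opening: 0.383
grasp_force: 59.6
```

```bash
python3 st.py .6245 -.0274 .0766
```

```text
t 12.35 p [624.4 -27.7  90.9] xyaw 0.01 F [ 0.1 -0.1 -0.6] open 0.383 g 59.6 q6 1.34
tool cm to target [ 0.01 -0.03  1.43]
```

{"name": "servo_tool", "arguments": {"motion": [[[0,0,0.2,0,1],[0,0,0.4,0,1],[0,0,0.6,0,1],[0,0,0.7,0,1],[0,0,0.7,0,1]]]}}

```text
time_s: 12.85
eef_pos: [0.625, -0.0279, 0.0847]
eef_rot: [-0.0, 1.0, 0.0, -0.0]
wrist_force: [-0.2, -0.3, -1.1]
opening: 0.382
grasp_force: 59.6
```

```bash
python3 st.py .6245 -.0274 .0766
```

```text
t 12.85 p [625.  -27.9  84.7] xyaw 0.01 F [-0.2 -0.3 -1.1] open 0.382 g 59.6 q6 1.34
tool cm to target [-0.05 -0.05  0.81]
```

{"name": "servo_tool", "arguments": {"motion": [[[0,0,0.2,0,1],[0,0,0.4,0,1],[0,0,0.5,0,1],[0,0,0.6,0,1],[0,0,0.6,0,1]]]}}

```text
time_s: 13.35
eef_pos: [0.625, -0.0279, 0.0787]
eef_rot: [-0.0, 1.0, 0.0, -0.0]
wrist_force: [-0.1, 0.3, -0.9]
opening: 0.377
grasp_force: 59.6
```

```bash
python3 st.py .6245 -.0274 .0766
```

```text
t 13.35 p [625.  -27.9  78.7] xyaw 0.01 F [-0.1  0.3 -0.9] open 0.377 g 59.6 q6 1.34
tool cm to target [-0.05 -0.05  0.21]
```

{"name": "servo_tool", "arguments": {"motion": [[[0,0,0.15,0,1],[0,0,0.15,0,1],[0,0,0.15,0,-0.2],[0,0,0.15,0,-0.2],[0,0,0.15,0,-0.2]]]}}

```text
time_s: 13.85
eef_pos: [0.6252, -0.0279, 0.0775]
eef_rot: [0.0, 1.0, 0.0, 0.0]
wrist_force: [0.4, 0.3, 1.2]
opening: 0.599
grasp_force: 0.0
```

{"name": "servo_tool", "arguments": {"motion": [[[0,0,-1,0,-0.2],[0,0,-4,0,-0.2],[0,0,-7,0,-0.2],[-3,0,-8,0,-0.2],[-6,0,-8,0,-0.2]]]}}

```text
time_s: 14.35
eef_pos: [0.5666, -0.0284, 0.1609]
eef_rot: [0.001, 1.0, 0.0, 0.003]
wrist_force: [-0.3, 0.2, -0.1]
opening: 0.598
grasp_force: 0.0
```

{"name": "servo_tool", "arguments": {"motion": [[[-4.5,0,0,8,0.5],[-9,0,0,16,1],[-13,0,0,24,1],[-17,0,0,30,1],[-17,0,0,30,1]]]}}

```text
time_s: 14.85
eef_pos: [0.3904, -0.0267, 0.1567]
eef_rot: [-0.0, 0.966, -0.26, -0.002]
wrist_force: [0.6, 0.7, 0.0]
opening: -0.003
grasp_force: 0.0
```

```bash
python3 st.py
python3 - <<'E'
from h import *
import pickle
t=grab('top');s=grab('side'); pickle.dump((t,s),open('c2.pkl','wb'))
u,v=proj(s,[.626,-.0276,.05])[0].astype(int);U,V=proj(t,[.6,-.0276,.05])[0].astype(int)
z=lambda c,u,v,r:cv2.resize(c['pixels'][v-r:v+r,u-r:u+r],(400,400),interpolation=cv2.INTER_CUBIC)
save({'pixels':np.hstack([z(t,U,V,40),z(s,u,v,20)])},'chk2.png')
h=cv2.cvtColor(t['pixels'],cv2.COLOR_RGB2HSV).astype(int)
y=(abs(h[...,0]-28)<9)&(h[...,1]>80)&(h[...,2]>90)
for e in hull(y,335,151,12): print(e[0],e[1],cast(t,e[0],.055)[0].round(4))
E
```

```text
t 14.85 p [390.4 -26.7 156.7] xyaw -30.16 F [0.6 0.7 0. ] open -0.003 g 0.0 q6 1.72
[335.07536888 151.08951283] [14.70986176 15.02916431] [ 0.6237 -0.0267  0.055 ]
[335.2075882  150.40140724] [5.12263489 5.70958519] [ 0.6255 -0.027   0.055 ]
```

View pics/chk2.png

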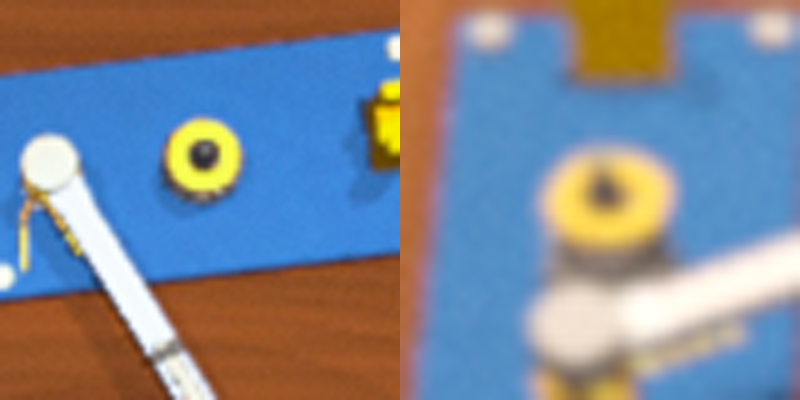

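Both views show the washer seated round the shaft, at left crop (203,155) and right crop (605,195). Now the gate: I go to the trailing side of the bar with the fingers shut and tool x along the bar.

{"name": "servo_tool", "arguments": {"motion": [[[1.4,-1.9,0,-8,1],[2.8,-3.8,0,-16,1],[4.2,-5.8,0,-24,1],[5.6,-7.7,0,-32,1],[6.8,-9.6,0,-40,1]]]}}

```text
time_s: 15.45
eef_pos: [0.5049, 0.0216, 0.158]
eef_rot: [0.0, 0.996, 0.091, 0.001]
wrist_force: [1.0, -0.1, 0.5]
opening: 0.002
grasp_force: 0.0
```

{"name": "servo_tool", "arguments": {"motion": [[[0,0,0,-8,1],[0,0,0,-16,1],[0,0,0,-22,1],[0,0,0,-22,1],[0,0,0,-22,1]]]}}

```text
time_s: 15.95
eef_pos: [0.5031, 0.0212, 0.1577]
eef_rot: [0.0, 0.962, 0.275, 0.0]
wrist_force: [-0.1, -0.7, 0.5]
opening: -0.002
grasp_force: 0.0
```

```bash
python3 st.py .4977 .0227 .091
```

```text
t 15.95 p [503.1  21.2 157.7] xyaw 31.88 F [-0.1 -0.7  0.5] open -0.002 g 0.0 q6 0.82
tool cm to target [-0.38 -0.41  6.67]
```

{"name": "servo_tool", "arguments": {"motion": [[[-0.4,-0.4,1,0,1],[-0.4,-0.4,3,0,1],[-0.4,-0.4,5,0,1],[-0.4,-0.4,6.6,0,1],[-0.4,-0.4,6.6,0,1]]]}}

```text
time_s: 16.45
eef_pos: [0.4941, 0.023, 0.0887]
eef_rot: [-0.001, 0.961, 0.275, -0.002]
wrist_force: [-0.3, 0.5, -0.4]
opening: -0.002
grasp_force: 0.0
```

{"name": "servo_tool", "arguments": {"motion": [[[0,0.3,0,0,1],[0,0.6,0,0,1],[0,0.9,0,0,1],[0,1.2,0,0,1],[0,1.2,0,0,1]]]}}

```text
time_s: 16.95
eef_pos: [0.5035, 0.0118, 0.092]
eef_rot: [0.0, 0.961, 0.275, 0.001]
wrist_force: [-0.2, -0.2, -0.3]
opening: -0.003
grasp_force: 0.0
```

```bash
cat >> st.py <<'E'
def gate():
    o=ctrl.get_obs(); p=np.array(o['eef_pos']); w=o['eef_rot']; R=Ro.from_quat([w[1],w[2],w[3],w[0]]).as_matrix()
    r=R.T@(np.array([.6163,.0518,p[2]])-p)*100
    print('hinge in tool cm',r.round(2),'F tool',(R.T@np.array(o['wrist_force'])).round(1),'z',p[2].round(4))
E
python3 -c "
from st import *
st(); gate()"
```

```text
t 16.95 p [503.5  11.8  92. ] xyaw 31.98 F [-0.2 -0.2 -0.3] open -0.003 g 0.0 q6 0.8
hinge in tool cm [1.168e+01 2.580e+00 1.000e-02] F tool [-0.3  0.1  0.3] z 0.092
```

{"name": "servo_tool", "arguments": {"motion": [[[-0.11,0.66,0,-3.25,1],[-0.19,1.33,0,-6.5,1],[-0.22,2.0,0,-9.75,1],[-0.22,2.67,0,-13,1],[-0.18,3.34,0,-16.25,1]]]}}

```text
time_s: 17.45
eef_pos: [0.5179, -0.0166, 0.0911]
eef_rot: [-0.001, 0.912, 0.41, -0.001]
wrist_force: [-3.4, 1.1, 1.4]
opening: 0.001
grasp_force: 1.9
```

```bash
python3 -c "
from st import *
st(); gate()"
```

```text
t 17.45 p [517.9 -16.6  91.1] xyaw 48.39 F [-3.4  1.1  1.4] open 0.001 g 1.9 q6 0.46
hinge in tool cm [11.65  2.82 -0.02] F tool [-1.4 -3.3 -1.4] z 0.0911
```

Contact force is 3.3 N against the push direction, matching the spring. Continuing the arc.

{"name": "servo_tool", "arguments": {"motion": [[[-0.11,0.66,0,-3.25,1],[-0.19,1.33,0,-6.5,1],[-0.22,2.0,0,-9.75,1],[-0.22,2.67,0,-13,1],[-0.18,3.34,0,-16.25,1]]]}}

```text
time_s: 17.95
eef_pos: [0.541, -0.0403, 0.0907]
eef_rot: [-0.002, 0.845, 0.535, -0.002]
wrist_force: [-5.5, -0.4, 0.6]
opening: -0.005
grasp_force: 2.3
```

{"name": "servo_tool", "arguments": {"motion": [[[-0.11,0.66,0,-3.25,1],[-0.19,1.33,0,-6.5,1],[-0.22,2.0,0,-9.75,1],[-0.22,2.67,0,-13,1],[-0.18,3.34,0,-16.25,1]]]}}

```text
time_s: 18.45
eef_pos: [0.5701, -0.0567, 0.0905]
eef_rot: [-0.002, 0.761, 0.649, -0.002]
wrist_force: [-6.5, -1.6, 0.9]
opening: -0.001
grasp_force: 2.8
```

```bash
python3 -c "
from st import *
st(); gate()"
```

```text
t 18.45 p [570.1 -56.7  90.5] xyaw 80.89 F [-6.5 -1.6  0.9] open -0.001 g 2.8 q6 -0.15
hinge in tool cm [11.45  2.84 -0.02] F tool [-2.6 -6.2 -0.8] z 0.0905
```

{"name": "servo_tool", "arguments": {"motion": [[[-0.11,0.66,0,-3.25,1],[-0.19,1.33,0,-6.5,1],[-0.22,2.0,0,-9.75,1],[-0.22,2.67,0,-13,1],[-0.21,2.9,0,-14.1,1]]]}}

```text
time_s: 18.95
eef_pos: [0.5987, -0.0641, 0.0904]
eef_rot: [-0.002, 0.676, 0.737, -0.002]
wrist_force: [-6.2, -5.0, 0.1]
opening: 0.003
grasp_force: 3.2
```

{"name": "servo_tool", "arguments": {"motion": [[[0,0,0,0,1],[0,0,0,0,1]]]}}

```text
time_s: 19.15
eef_pos: [0.5983, -0.0641, 0.0904]
eef_rot: [-0.002, 0.677, 0.736, -0.002]
wrist_force: [-6.4, -4.2, 0.9]
opening: 0.005
grasp_force: 3.1
```

```bash
python3 -c "
from st import *
st(); gate()"
```

```text
t 19.15 p [598.3 -64.1  90.4] xyaw 94.85 F [-6.4 -4.2  0.9] open 0.005 g 3.1 q6 -0.39
hinge in tool cm [11.39  2.77 -0.02] F tool [-3.6 -6.8 -0.9] z 0.0904
```

{"name": "servo_tool", "arguments": {"motion": [[[0,0.2,0,-1,1],[0,0.4,0,-2,1],[0,0.5,0,-2,1],[0,0.5,0,-2,1]]]}}

```text
time_s: 19.55
eef_pos: [0.6033, -0.0636, 0.0904]
eef_rot: [-0.002, 0.664, 0.748, -0.002]
wrist_force: [-6.0, -4.7, -1.0]
opening: -0.003
grasp_force: 3.2
```

```bash
python3 -c "
from st import *
st(); gate()"
```

```text
t 19.55 p [603.3 -63.6  90.4] xyaw 96.85 F [-6.  -4.7 -1. ] open -0.003 g 3.2 q6 -0.42
hinge in tool cm [11.31  2.67 -0.02] F tool [-3.9 -6.5  1. ] z 0.0904
```

{"name": "servo_tool", "arguments": {"motion": [[[0,0.1,0,0,1],[0,0.2,0,0,1],[0,0.2,0,0,1]]]}}

```text
time_s: 19.85
eef_pos: [0.6053, -0.0635, 0.0904]
eef_rot: [-0.002, 0.664, 0.748, -0.002]
wrist_force: [-6.8, -4.1, -0.4]
opening: -0.001
grasp_force: 3.3
```

{"name": "servo_tool", "arguments": {"motion": [[[0,0.1,0,0,1],[0,0.2,0,0,1],[0,0.2,0,0,1]]]}}

```text
time_s: 20.15
eef_pos: [0.6073, -0.0633, 0.0904]
eef_rot: [-0.002, 0.664, 0.748, -0.002]
wrist_force: [-7.0, -4.6, -0.1]
opening: 0.006
grasp_force: 3.3
```

```bash
python3 -c "
from st import *
st(); gate()"
```

```text
t 20.15 p [607.3 -63.3  90.4] xyaw 96.85 F [-7.  -4.6 -0.1] open 0.006 g 3.3 q6 -0.41
hinge in tool cm [11.32  2.27 -0.02] F tool [-3.7 -7.5  0.1] z 0.0904
```

{"name": "servo_tool", "arguments": {"motion": [[[0,0.1,0,0,1],[0,0.2,0,0,1],[0,0.2,0,0,1]]]}}

```text
time_s: 20.45
eef_pos: [0.6092, -0.0631, 0.0904]
eef_rot: [-0.002, 0.664, 0.748, -0.002]
wrist_force: [-6.9, -4.9, -0.4]
opening: 0.001
grasp_force: 3.4
```

```bash
python3 -c "
from st import *
st(); gate()
for n in('top','side'):
    c=grab(n); h=cv2.cvtColor(c['pixels'],cv2.COLOR_RGB2HSV).astype(int)
    U,V=proj(c,[.62,-.09,.09])[0].astype(int)
    m=((h[...,0]<6)|(h[...,0]>174))&(h[...,1]>170)&(h[...,2]>70)
    ys,xs=np.nonzero(m[V-25:V+25,U-25:U+25]); print(n,U,V,len(xs))
    if len(xs):
        w=cast(c,(xs.mean()+U-25,ys.mean()+V-25),.09 if n=='top' else .082)[0]; th=np.radians(6.95)
        d=w[:2]-[.6163,.0518]; print(w.round(4),'stand-frame rel hinge',np.array([d@[np.cos(th),np.sin(th)],d@[-np.sin(th),np.cos(th)]]).round(4))
    save({'pixels':cv2.resize(c['pixels'][V-30:V+30,U-35:U+35],None,fx=8,fy=8,interpolation=cv2.INTER_CUBIC)},n+'g.png')
"
```

```text
t 20.45 p [609.2 -63.1  90.4] xyaw 96.85 F [-6.9 -4.9 -0.4] open 0.001 g 3.4 q6 -0.41
hinge in tool cm [11.33  2.07 -0.02] F tool [-4.  -7.4  0.4] z 0.0904
top 361 150 0
side 285 165 3
[ 0.6174 -0.0983  0.082 ] stand-frame rel hinge [-0.0171 -0.1492]
```

{"name": "servo_tool", "arguments": {"motion": [[[0,0.1,0,0,1],[0,0.2,0,0,1],[0,0.2,0,0,1]]]}}

```text
time_s: 20.85
eef_pos: [0.6112, -0.063, 0.0904]
eef_rot: [-0.002, 0.664, 0.748, -0.002]
wrist_force: [-7.2, -5.2, 0.1]
opening: -0.001
grasp_force: 3.5
```

```bash
python3 -c "
from st import *
st(); gate()"
```

```text
t 20.85 p [611.2 -63.   90.4] xyaw 96.84 F [-7.2 -5.2  0.1] open -0.001 g 3.5 q6 -0.41
hinge in tool cm [11.33  1.87 -0.02] F tool [-4.3 -7.8 -0. ] z 0.0904
```

{"name": "servo_tool", "arguments": {"motion": [[[0,0.1,0,0,1],[0,0.2,0,0,1],[0,0.2,0,0,1]]]}}

```text
time_s: 21.15
eef_pos: [0.6132, -0.0628, 0.0904]
eef_rot: [-0.002, 0.664, 0.748, -0.002]
wrist_force: [-5.8, -5.8, 0.0]
opening: 0.0
grasp_force: 3.6
```

```bash
python3 -c "
from st import *
st(); gate()"
```

```text
t 21.15 p [613.2 -62.8  90.4] xyaw 96.85 F [-5.8 -5.8  0. ] open 0.0 g 3.6 q6 -0.41
hinge in tool cm [11.34  1.67 -0.02] F tool [-5.1 -6.4  0. ] z 0.0904
```

{"name": "servo_tool", "arguments": {"motion": [[[0,0.1,0,0,1],[0,0.2,0,0,1],[0,0.2,0,0,1]]]}}

```text
time_s: 21.45
eef_pos: [0.6138, -0.0628, 0.0903]
eef_rot: [-0.003, 0.664, 0.748, -0.004]
wrist_force: [-12.0, -6.4, 4.3]
opening: 0.002
grasp_force: 6.8
```

```bash
python3 -c "
from st import *
st(); gate()
c=grab('side')
U,V=proj(c,[.62,-.09,.09])[0].astype(int)
p=c['pixels'].astype(int); m=(p[...,0]-p[...,1]>70)&(p[...,0]-p[...,2]>60)
ys,xs=np.nonzero(m[V-12:V+25,U-12:U+15]); print(len(xs), list(zip(xs+U-12,ys+V-12))[:40])
f=lambda a,b,z:proj(c,np.array([.6163+a*.9927-b*.121,.0518+a*.121+b*.9927,z]))[0].round(1)
print('shut tab tip',f(-.027,-.142,.09),'tab top inner',f(-.008,-.142,.09),'bar end',f(0,-.165,.078),'keeper',f(-.0095,-.170,.09),f(.0095,-.17,.09))
print('open-ish .1rad less: tab', f(-.027-.0142,-.142,.09))
save({'pixels':cv2.resize(c['pixels'][V-30:V+45,U-40:U+40],None,fx=8,fy=8,interpolation=cv2.INTER_CUBIC)},'sg.png'); print('origin',U-40,V-30)
"
```

```text
t 21.45 p [613.8 -62.8  90.3] xyaw 96.86 F [-12.   -6.4   4.3] open 0.002 g 6.8 q6 -0.41
hinge in tool cm [11.35  1.62 -0.02] F tool [ -5.  -12.7  -4.2] z 0.0903
0 []
shut tab tip [289.5 165. ] tab top inner [283.5 165. ] bar end [281.7 163. ] keeper [284.5 159.1] [278.5 159.2]
open-ish .1rad less: tab [294.1 164.9]
origin 245 135
```

View pics/sg.png

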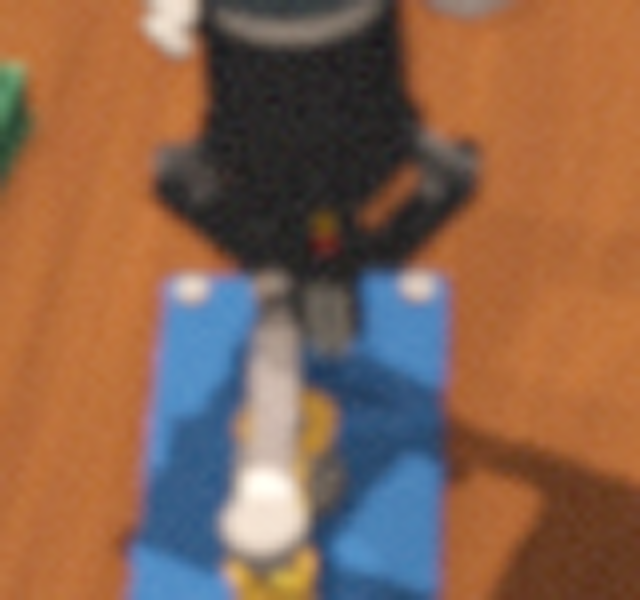

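The force jumped to 12.7 N: the gate is at its stop. The picture shows the bar over the stand from (262,500) to (272,285), with the tab glimpsed at (323,235), as predicted. Now sliding outward along the bar to throw the bolt.

{"name": "servo_tool", "arguments": {"motion": [[[-0.3,0,0,0,1],[-0.6,0.02,0,0,1],[-0.9,0.03,0,0,1],[-1.2,0.04,0,0,1],[-1.2,0.04,0,0,1]]]}}

```text
time_s: 22.0
eef_pos: [0.6148, -0.0718, 0.0892]
eef_rot: [-0.005, 0.663, 0.748, -0.002]
wrist_force: [-11.8, 2.6, 1.6]
opening: -0.004
grasp_force: 5.4
```

```bash
python3 -c "
from st import *
st(); gate()"
```

```text
t 22.0 p [614.8 -71.8  89.2] xyaw 96.88 F [-11.8   2.6   1.6] open -0.004 g 5.4 q6 -0.43
hinge in tool cm [12.25  1.63  0.04] F tool [  4.  -11.4  -1.5] z 0.0892
```

{"name": "servo_tool", "arguments": {"motion": [[[-0.3,0,0,0,1],[-0.6,0.01,0,0,1],[-0.9,0.02,0,0,1],[-1.2,0.02,0,0,1],[-1.2,0.02,0,0,1]]]}}

```text
time_s: 22.5
eef_pos: [0.6163, -0.0831, 0.089]
eef_rot: [-0.006, 0.663, 0.748, -0.002]
wrist_force: [-10.6, 5.3, 0.9]
opening: -0.001
grasp_force: 5.7
```

```bash
python3 -c "
from st import *
st(); gate()"
```

```text
t 22.5 p [616.3 -83.1  89. ] xyaw 96.89 F [-10.6   5.3   0.9] open -0.001 g 5.7 q6 -0.45
hinge in tool cm [13.39  1.62  0.06] F tool [ 6.6 -9.9 -0.8] z 0.089
```

{"name": "servo_tool", "arguments": {"motion": [[[-0.3,0.01,0,0,1],[-0.6,0.01,0,0,1],[-0.9,0.02,0,0,1],[-1.2,0.02,0,0,1],[-1.2,0.02,0,0,1]]]}}

```text
time_s: 23.0
eef_pos: [0.618, -0.0949, 0.089]
eef_rot: [-0.006, 0.663, 0.748, -0.002]
wrist_force: [-11.3, 5.0, 0.8]
opening: 0.004
grasp_force: 5.6
```

```bash
python3 -c "
from st import *
st(); gate()"
```

```text
t 23.0 p [618.  -94.9  89. ] xyaw 96.89 F [-11.3   5.    0.8] open 0.004 g 5.6 q6 -0.46
hinge in tool cm [14.58  1.59  0.07] F tool [  6.3 -10.6  -0.7] z 0.089
```

{"name": "servo_tool", "arguments": {"motion": [[[-0.2,0.01,0,0,1],[-0.4,0.01,0,0,1],[-0.4,0.01,0,0,1]]]}}

```text
time_s: 23.3
eef_pos: [0.6183, -0.0968, 0.0889]
eef_rot: [-0.007, 0.663, 0.748, -0.001]
wrist_force: [-11.9, 13.1, 2.4]
opening: 0.001
grasp_force: 10.3
```

```bash
python3 -c "
from st import *
st(); gate()"
```

```text
t 23.3 p [618.3 -96.8  88.9] xyaw 96.91 F [-11.9  13.1   2.4] open 0.001 g 10.3 q6 -0.47
hinge in tool cm [14.78  1.59  0.11] F tool [ 14.4 -10.3  -2.1] z 0.0889
```

Force along the bar jumped to 14 N at 147.8 mm from the hinge, where the bolt is due to be fully out. Backing off gently.

{"name": "servo_tool", "arguments": {"motion": [[[0.3,0,0,0,1],[0.5,-0.2,0,0,1],[0.5,-0.5,0,0,1],[0.5,-1.0,0,0,1],[0.5,-1.5,0,0,1]]]}}

```text
time_s: 23.8
eef_pos: [0.6077, -0.097, 0.0913]
eef_rot: [-0.0, 0.664, 0.748, 0.001]
wrist_force: [2.7, 6.1, -1.0]
opening: -0.001
grasp_force: 2.5
```

{"name": "servo_tool", "arguments": {"motion": [[[0,-2,0,0,1],[0,-4,0,0,1],[0,-6,-3,0,1],[0,-9,-7,0,1],[0,-13,-10,0,1]]]}}

```text
time_s: 24.3
eef_pos: [0.4792, -0.1143, 0.1943]
eef_rot: [0.002, 0.663, 0.748, 0.001]
wrist_force: [0.2, -1.4, 1.4]
opening: -0.002
grasp_force: 0.0
```

{"name": "servo_tool", "arguments": {"motion": [[[0,-4,0,0,1],[0,-8,0,0,1],[0,-12,0,0,1],[0,-12,0,0,1],[0,-12,0,0,1]]]}}

```text
time_s: 24.8
eef_pos: [0.3597, -0.1285, 0.1925]
eef_rot: [0.002, 0.664, 0.748, 0.0]
wrist_force: [0.3, 0.1, 0.1]
opening: -0.001
grasp_force: 0.0
```

```bash
python3 -c "
from st import *
st()
c=grab('top')
p=c['pixels'].astype(int); th=np.radians(6.95)
f=lambda w:(lambda d:np.array([d@[np.cos(th),np.sin(th)],d@[-np.sin(th),np.cos(th)]]).round(4))(w[:2]-[.6163,.0518])
m=(p[...,0]-p[...,1]>90)&(p[...,0]-p[...,2]>80); m[:,:290]=0;m[:,400:]=0;m[:120]=0;m[200:]=0
# stand area only
b=np.zeros_like(m); b[128:175,290:384]=1; m&=b
h=cv2.cvtColor(c['pixels'],cv2.COLOR_RGB2HSV).astype(int)
m&=(h[...,0]<6)|(h[...,0]>174)
ys,xs=np.nonzero(m); print('red',len(xs),f(cast(c,(xs.mean(),ys.mean()),.09)[0]) if len(xs) else '')
w=b&(h[...,1]<60)&(h[...,2]>150)
n,l,s,ce=cv2.connectedComponentsWithStats(np.uint8(w))
for i in range(1,n):
    if s[i,4]>25:
        q=cv2.fitLine(np.float32(np.argwhere(l==i)[:,::-1]),cv2.DIST_L2,0,.01,.01).ravel(); print(s[i],ce[i].round(1),f(cast(c,ce[i],.078)[0]))
        P=cast(c,np.argwhere(l==i)[:,::-1],.078); r=np.array([f(x) for x in P]); print('bar along',r[:,1].min(),r[:,1].max(), 'line',np.polyfit(r[:,1],r[:,0],1))
y=(abs(h[...,0]-28)<9)&(h[...,1]>110)&(h[...,2]>110)&b
n,l,s,ce=cv2.connectedComponentsWithStats(np.uint8(y))
for i in range(1,n):
    if s[i,4]>5: print('yellow',s[i],f(cast(c,ce[i],.08)[0]))
"
```

```text
t 24.8 p [ 359.7 -128.5  192.5] xyaw 96.75 F [0.3 0.1 0.1] open -0.001 g 0.0 q6 -0.77
red 40 [-0.0184 -0.1611]
[368 143  12   7  28] [373.8 145.5] [-0.0029 -0.1762]
bar along -0.1887 -0.1621 line [0.22281853 0.03636299]
[350 144  16   8 106] [357.7 147.4] [-0.0028 -0.135 ]
bar along -0.1545 -0.1151 line [ 0.01341796 -0.00102388]
[299 146  49  12 364] [321.5 150.7] [-0.0003 -0.0435]
bar along -0.1088 0.0139 line [0.02842659 0.0009641 ]
yellow [369 136   9   8  50] [ 0.0116 -0.1766]
yellow [331 144   8   3  12] [ 0.0101 -0.0774]
yellow [372 147   7   4  26] [-0.011  -0.1779]
yellow [330 153  12   6  50] [-0.0168 -0.0768]
yellow [304 157   7   4  13] [-0.0151 -0.0035]
yellow [314 156   7   1   7] [-0.0126 -0.0305]
```

The gate stays shut, with the tab at 161 mm (19–20 mm thrown) and the bolt end between the keeper's cheeks. The washer is still on the stack under the bar.

```bash
python3 -c "
from bench import ctrl
print(ctrl.hand_in())"
```

```text
the job is handed in; nothing more can be done
None
```

The job is handed in, though no verdict came back: the spacer and washer are on the shaft, and the gate stayed shut on its thrown bolt (19–20 mm by the camera) after the arm backed away.

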